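Open the roller nip of a copier fuser and hold it open

ROBOT

A 6-joint arm with a two-finger parallel gripper is mounted at the origin on the work surface. World frame = base frame: x ahead of the robot, y to its left, z up, the work surface at z = 0. Lengths are in m, angles in rad, forces in N, time in s.
With the tool pointing down it reaches from about 0.375 to 0.925 m from the base axis. Payload 5.7 kg.
Tool frame: the origin (TCP) lies midway between the tips of the shut fingers; the grasp point (between the pads) lies 19 mm behind it; z points along the fingers, x is the direction in which the jaws open and shut, and the axes are right-handed (so a half turn about z gives the same grasp; the last joint's range is limited). The gripper opens to 88 mm and grips with 3 to 60 N. Pads are 20 mm wide; open, the fingers measure 115 mm over their backs; the gripper's body (75 mm by 178 mm) begins 61 mm behind the grasp point.
Start: joints at [1.205, 0.359, 1.51, -0, 1.272, -0.115], TCP at [0.149, 0.581, 0.187] pointing down, gripper open.
Joint ranges: [-2.97, 2.97], [-1.01, 2.36], [0.21, 2.38], [-0.96, 4.11], [0.2, 2.71], [-2.98, 2.98]. Speed limits (rad/s): [2.39, 2.39, 3.14, 3.14, 3.14, 3.14].

INTERFACE

Orientations are given as a unit quaternion [x, y, z, w].
In Python, from bench import move_ptp, servo_line, goto_joints, move_gripper, sleep, inverse_kinematics, capture, PlanningError, close_job, spot_in, silhouettes, current_clock, current_joint_pos, current_qvel, current_joint_torque, current_position, current_orientation, current_force, current_torque, current_finger_gap gives the robot as it stands. Calls block until the motion is done:
- move_ptp(position, orientation): joint-space move of the TCP to a pose.
- servo_line(position, orientation=None, rate=0.15, contact_N=None): straight line of the TCP; orientation=None keeps the orientation; rate is the mean speed in m/s. With contact_N (N) it stops when the force on the tool has changed by that much, and returns True; else False.
- goto_joints(angles): joint-space move.
- move_gripper(opening): finger opening in m; the grip force is fixed at half the most; returns when the fingers have stopped.
- sleep(seconds).
- inverse_kinematics(position, orientation): joint angles nearest the present ones, or None.
- capture(name): name is "side" or "top" or "wrist"; returns a dict with "image" (480x640x3 uint8, blue, green, red), "range_z" (480x640 float32, m along the optical axis (not along the pixel's ray), 0 where there is no reading), "intrinsics" (3x3 intrinsics, pixels), "k1" (the pictures are not rectified: a ray, as slopes to the right and down, at radius r is drawn at 1 + k1 r^2 times it, then the intrinsics apply), "R" (3x3) and "t" (3): a world point X has camera coordinates R X + t. Camera axes: x right, y down, z forward; pixel columns grow to the right and rows downward; lengths in m; the calibration is good to about 2 mm. A picture is of the moment at which its call begins.
A pose or a line that the arm cannot do raises PlanningError and nothing moves.
- close_job(): hands the job in, once; it reports no verdict.
Trained networks look in the newest picture that a camera, given by its name, has taken for a name from the list of things; names that differ only in an ending like _2 or _b are one class to them, and where a whole thing is asked for, a point or a joint stands for the part that bears it (a point fixed in the world has none). Each returns a list of dicts, best first, with "conf" (0 to 1); they miss things now and then, are a little off and sometimes report something else, mostly with a low value. They report only what shows in the picture. A call takes as long as a camera call.
- spot_in(camera, query): "xy" ([column, row] in pixels, amid what is visible of it).
- silhouettes(camera, query): "region" (480x640 bool, what is visible of it) and "xy" ([column, row] in pixels, amid what is visible of it).
Readings, each from a call of its own:
- current_clock(): time.
- current_joint_pos(): joint angles.
- current_qvel(): joint speeds.
- current_joint_torque(): joint torques, N m.
- current_position(): TCP position.
- current_orientation(): TCP orientation.
- current_force(): force on the tool from outside, world axes, zero at the start.
- current_torque(): the same for the moment, N m.
- current_finger_gap(): finger opening in m.
Only numpy, scipy, OpenCV 4.12 (cv2) and the standard library are available. Lean on these libraries where they do the work, as an engineer would, in place of code of your own. Each camera call takes 0.05 s, during which the arm holds its last target.

TASK

This spare fuser still has its transport pin in. Draw the pin up out of its bore and park it in the open-sided notch of the same bridge, hanging by its collar and let go; then flip the safety catch off the pressure release lever, and pull the lever by its grip all the way to the front. Finish while holding the lever there, so that I can wipe between the rollers; leave the catch open, the pin in its notch and the tools and parts around it where they lie.

Things in the scene. Friction and masses are not known exactly. Their poses are not given: they have to be found in the camera images.
- unit: Copier fuser unit, 165 x 330 x 102 mm high (x, y, z), fixed in a dark steel cradle plate. Origin: centre of the underside, on the bench; x points from its front to its rear (roughly away from the robot), y along its two rollers to its left, z up; it stands at some yaw. A flat steel bridge 45 mm wide, 5 mm thick, top at 102 mm, runs along its front top edge. Only the lever rises above 152 mm.
- pin_grip (a point): Transport pin (loose, about 40 g, upright, z up): centre of its round knob, 16 mm diameter x 30 mm tall. Below the knob a collar, 22 mm diameter x 4 mm (underside 19 mm below this point, resting on the bridge), and below that a shank 8 mm diameter x 32 mm. At the start it is in its bore, and locks the front roller and so the lever.
- bore (a point): Mouth of the pin's bore, 9 mm diameter, in the bridge's top face; axes as the unit's.
- notch (a point): Storage notch through the bridge, 12 mm wide, open to the unit's front (-x), 85 mm from the bore towards unit -y. This point: where the pin's axis belongs, level with the bridge's top face, 6.5 mm before the notch's closed end, 22 mm behind its open end. The shank may be slid in or let down from above; parked, the collar rests on the bridge, knob centre 19 mm above this point.
- catch_tab (a point): Steel thumb tab of the safety catch, 20 mm wide (unit x), 5 mm thick (unit y), 36 mm tall above the hinge, upright when closed. This point: mid-tab, 26 mm above the hinge; it moves with the catch. Push the tab towards unit +y (inboard) to flip the catch; clear space on its -y side.
- catch_hinge (a point): Fixed point on the catch's hinge line (along unit x), below the tab, 110 mm above the bench. 42 mm behind the tab (unit +x) a steel bar, 8 mm wide and 42 mm long, reaches from the hinge towards unit -y across the front of the lever and blocks it; when open it stands upright.
- catch (a joint): Safety catch, rad: 0 closed (bar across the lever, tab upright); grows as the tab tips towards unit +y; stop at 1.6 (tab flat inboard, bar upright). Light; falls by its own weight fully open once past about 0.7, else closed again.
- grip: Round grip, a revolving sleeve, of the pressure release lever at the unit's right (-y) end: 14 mm diameter, 50 mm long along unit y, end rim 18 mm; origin at its centre. It sticks out sideways (-y) from the top of the lever strip (14 x 6 mm, 30 mm from the grip's centre), free on its other sides. At rest 165 mm above the bench.
- lever_pivot (a point): Fixed point on the lever's hinge line (along unit y), straight below the grip's centre when the lever is at rest: 115 mm below it, 50 mm above the bench.
- lever (a joint): Pressure release lever, rad: 0 at rest (upright); grows as the grip is pulled to the unit's front (-x); stop at 0.65 (grip 70 mm further front, 23 mm lower). A return spring pulls it back, about 5 N at the grip at rest and 9 N at the stop; let go, it springs back.
- screwdriver: Loose screwdriver, 200 mm, lying behind the unit (+x side).
- brush: Loose flat brush, 220 mm, lying left of the unit (+y side).
- spare_gear: Loose white plastic gear, 50 mm across, 12 mm high, lying behind the unit.
- screw_tray: Loose grey screw tray, 90 x 120 x 22 mm, right of the unit (-y side).

How it is judged:
On the way, in this order (a step that is already met when the one before it is completed fails the run):
1. the pin hangs by its collar in the notch, let go (horizontal distance between pin_grip and notch below 0.012 m and z of pin_grip in the frame of notch between 0.015 and 0.023 m and angle between pin_grip's own z axis and vertical below 0.15 rad and contact force between the fingers and anything else below 0.2 N), for 0.2 s.
2. the safety catch is flipped open, the lever still at rest (value of joint catch above 1.2 rad and value of joint lever below 0.15 rad), for 0.2 s.
At the end, for the whole second after the job is handed in: The lever is pulled to at least 0.55 of its 0.65 rad and held there by the fingers on its grip (over 2 N) through the last second; the catch is open (over 1.2 rad); the pin hangs upright in the notch, within 12 mm of its place and with its collar on the bridge (4 mm) (value of joint lever above 0.55 rad and contact force between the fingers and grip above 2 N and value of joint catch above 1.2 rad and horizontal distance between pin_grip and notch below 0.012 m and z of pin_grip in the frame of notch between 0.015 and 0.023 m and angle between pin_grip's own z axis and vertical below 0.15 rad); the arm keeps its last pose, push and grip.
It fails at once if the screwdriver, brush, spare gear or screw tray is moved more than 30 mm (distance of any of screwdriver, brush, spare_gear, screw_tray from where it was at the start of the episode above 0.03 m).
It also fails if it takes over 58 s, if anything falls off the work surface, if the arm or the gripper's body presses on something with over 40 N, if the wrist force passes 120 N, or if a joint passes its speed limit or range.

## Working session

There is one attempt and no reset: what is moved stays moved. The work goes in short steps, each a Python script; the robot and the scene stay as the last script left them, time stands still between calls to the robot, and variables do not carry over. Pictures are saved under pics/ and viewed, and the job is handed in when it is done.

```bash
ls; mkdir -p pics; cat > h.py <<'E'
import numpy as np, cv2
from bench import *
def px2ray(c,u,v):
    K=c["intrinsics"]; d=np.array([(u-K[0,2])/K[0,0],(v-K[1,2])/K[1,1]]); s=d.copy()
    for _ in range(20): s=d/(1+c["k1"]*(s@s))
    return np.array([s[0],s[1],1.0])
def px2w(c,u,v,z=None):
    if z is None:
        z=c["range_z"][int(round(v)),int(round(u))]
    return c["R"].T@(px2ray(c,u,v)*z-c["t"])
def onplane(c,u,v,h):
    o=-c["R"].T@c["t"]; d=c["R"].T@px2ray(c,u,v)
    return o+d*(h-o[2])/d[2]
def proj(c,X):
    p=c["R"]@np.asarray(X)+c["t"]; s=p[:2]/p[2]; s=s*(1+c["k1"]*(s@s)); K=c["intrinsics"]
    return K[0,0]*s[0]+K[0,2],K[1,1]*s[1]+K[1,2]
def cloud(c):
    K=c["intrinsics"]; v,u=np.mgrid[0:480,0:640]
    d=np.stack([(u-K[0,2])/K[0,0],(v-K[1,2])/K[1,1]],-1); s=d.copy()
    for _ in range(20): s=d/(1+c["k1"]*(s**2).sum(-1,keepdims=True))
    z=c["range_z"]; P=np.concatenate([s,np.ones(s.shape[:2]+(1,))],-1)*z[...,None]
    W=(P-c["t"])@c["R"]; W[z==0]=np.nan
    return W
E
python3 - <<'E'
from h import *
np.set_printoptions(precision=4,suppress=True)
import pickle
for n in ["top","side","wrist"]:
    c=capture(n); cv2.imwrite(f"pics/{n}0.png",c["image"]); pickle.dump(c,open(n+"0.pkl","wb"))
    print(n,c["intrinsics"].tolist(),c["k1"],"cam at",-c["R"].T@c["t"],"fwd",c["R"][2])
    for q in ["unit","pin_grip","catch_tab","grip","notch","bore","screw_tray","screwdriver","spare_gear","brush"]:
        try:
            for r in spot_in(n,q)[:2]: print(q,r["conf"],r["xy"], px2w(c,*r["xy"]) )
        except Exception as e: print(q,e)
print(current_clock(), current_orientation())
E
```

```text
pics
top [[521.952842499391, 0.0, 317.7275733215495], [0.0, 521.952842499391, 241.53912323057318], [0.0, 0.0, 1.0]] 0.04328547345943578 cam at [0.5524 0.0324 1.1583] fwd [ 0.0768  0.0275 -0.9967]
unit 0.95 [332.8, 261.5] [0.5934 0.032  0.0803]
catch_tab 0.58 [397.9, 242.8] [ 0.6264 -0.099   0.1118]
grip 0.52 [423.1, 224.5] [ 0.6556 -0.1398  0.1721]
notch 0.62 [331.5, 263.3] [0.5899 0.0348 0.0769]
bore 0.57 [327.3, 262.2] [0.5923 0.0434 0.0778]
screw_tray 0.66 [462.7, 237.1] [ 0.6431 -0.2547  0.002 ]
screw_tray 0.19 [192.0, 289.6] [0.5421 0.3391 0.0256]
screwdriver 0.71 [361.1, 173.9] [ 0.7857 -0.0348  0.0266]
spare_gear 0.93 [243.7, 202.7] [0.7313 0.2263 0.0137]
spare_gear 0.64 [280.4, 301.6] [0.5156 0.1364 0.1344]
brush 0.55 [191.3, 289.5] [0.5423 0.3418 0.0213]
side [[450.1454465497061, 0.0, 315.8589831834564], [0.0, 450.1454465497061, 241.49692960710803], [0.0, 0.0, 1.0]] -0.11136970064464195 cam at [ 0.3027 -0.5062  0.6205] fwd [ 0.3913  0.6883 -0.6109]
unit 0.85 [312.7, 297.6] [ 0.557  -0.0514  0.1035]
unit 0.73 [223.9, 224.7] [0.5313 0.3236 0.0211]
pin_grip 0.44 [244.4, 239.9] [0.5133 0.1324 0.1129]
pin_grip 0.35 [311.0, 292.6] [ 0.5603 -0.0396  0.1032]
catch_tab 0.98 [346.5, 299.1] [ 0.5916 -0.0972  0.1239]
grip 0.88 [396.1, 280.5] [ 0.6499 -0.1379  0.1704]
grip 0.32 [415.9, 285.0] [ 0.7909 -0.0456  0.0219]
notch 0.67 [310.0, 297.7] [ 0.5535 -0.0487  0.1025]
bore 0.78 [312.6, 296.1] [ 0.5592 -0.047   0.1021]
screw_tray 0.82 [420.6, 402.4] [ 0.6386 -0.2504  0.0103]
screwdriver 0.79 [416.9, 287.7] [ 0.7907 -0.0498  0.0183]
brush 0.75 [223.6, 224.9] [0.5305 0.3237 0.0208]
wrist [[428.657725327589, 0.0, 324.57966773736143], [0.0, 428.657725327589, 240.84442253443305], [0.0, 0.0, 1.0]] -0.07088685566605152 cam at [0.0828 0.5975 0.3852] fwd [ 0.2436 -0.0631 -0.9678]
1.65 [ 0.79    0.6131 -0.0001  0.    ]
```

View pics/top0.png

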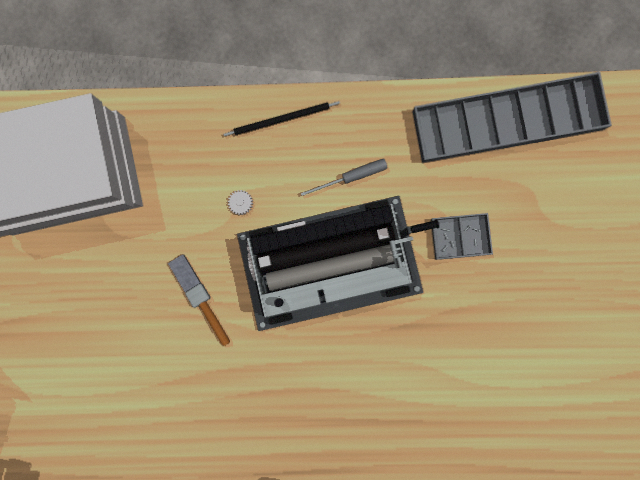

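View pics/side0.png

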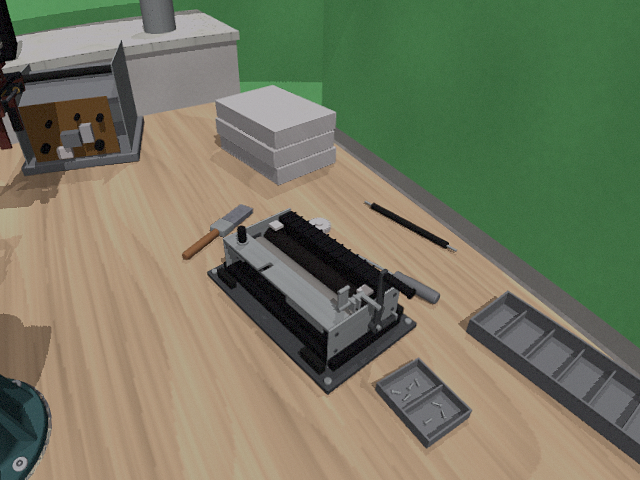

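The top view shows the pin at (279,302), the notch at (322,297), the catch at about (398,243) and the grip at (424,227). The side view shows the pin at (241,235), the notch at (265,266), the tab at (344,297) and the grip at (396,284). Next I'll measure these from the depth data.

```bash
python3 - <<'E'
from h import *
import pickle
np.set_printoptions(precision=4,suppress=True)
for n in ["top","side"]:
    c=pickle.load(open(n+"0.pkl","rb")); W=cloud(c)
    inb=(W[...,0]>.4)&(W[...,0]<.75)&(W[...,1]>-.2)&(W[...,1]<.25)
    m=inb&(np.abs(W[...,2]-.102)<.004)
    k,l,st,ce=cv2.connectedComponentsWithStats(m.astype(np.uint8))
    i=1+np.argmax(st[1:,4]); P=W[l==i]; print(n,"bridge px",len(P),"z",np.median(P[:,2]))
    r=cv2.minAreaRect(P[:,:2].astype(np.float32)*1000); print(r, cv2.boxPoints(r))
    m=inb&(W[...,2]>.106)
    k,l,st,ce=cv2.connectedComponentsWithStats(m.astype(np.uint8))
    for i in range(1,k):
        if st[i,4]>8:
            P=W[l==i]; print(st[i],np.median(P,0),P.min(0),P.max(0))
for n,b in [("top",(230,190,440,330)),("side",(200,190,430,400))]:
    c=pickle.load(open(n+"0.pkl","rb")); im=c["image"][b[1]:b[3],b[0]:b[2]]
    f=min(800/im.shape[1],600/im.shape[0]); cv2.imwrite(f"pics/{n}0z.png",cv2.resize(im,None,fx=f,fy=f,interpolation=cv2.INTER_CUBIC)); print(n,f)
E
```

```text
top bridge px 3183 z 0.10244341050403553
((595.6251220703125, 41.572784423828125), (162.89576721191406, 303.8059387207031), 11.77865219116211) [[ 484.8841  173.6511]
 [ 546.9004 -123.7577]
 [ 706.3662  -90.5056]
 [ 644.3499  206.9033]]
[389 219  51  49 544] [ 0.6423 -0.1123  0.1513] [ 0.577  -0.1698  0.1061] [ 0.6658 -0.0809  0.178 ]
[273 297  12  10  88] [0.5151 0.1399 0.1347] [0.5058 0.1317 0.106 ] [0.5239 0.1541 0.1413]
side bridge px 3242 z 0.10206846773982858
((543.3469848632812, 28.52105712890625), (87.53107452392578, 309.63751220703125), 16.883068084716797) [[ 456.5054  163.9567]
 [ 546.4302 -132.3353]
 [ 630.1886 -106.9146]
 [ 540.2638  189.3774]]
[237 225  12  20 168] [0.5106 0.1353 0.1237] [0.5019 0.129  0.106 ] [0.5229 0.1477 0.1384]
[ 335  269   82   43 1134] [ 0.6375 -0.1148  0.1384] [ 0.5731 -0.1712  0.106 ] [ 0.6646 -0.083   0.1751]
top 3.8095238095238093
side 2.857142857142857
```

```bash
sleep 1; ls pics
```

```text
side0.png
side0z.png
top0.png
top0z.png
wrist0.png
```

View pics/top0z.png

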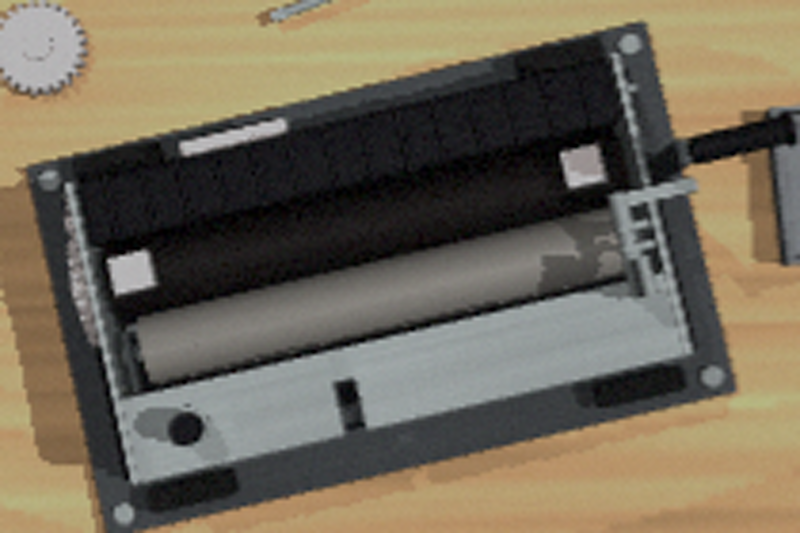

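View pics/side0z.png

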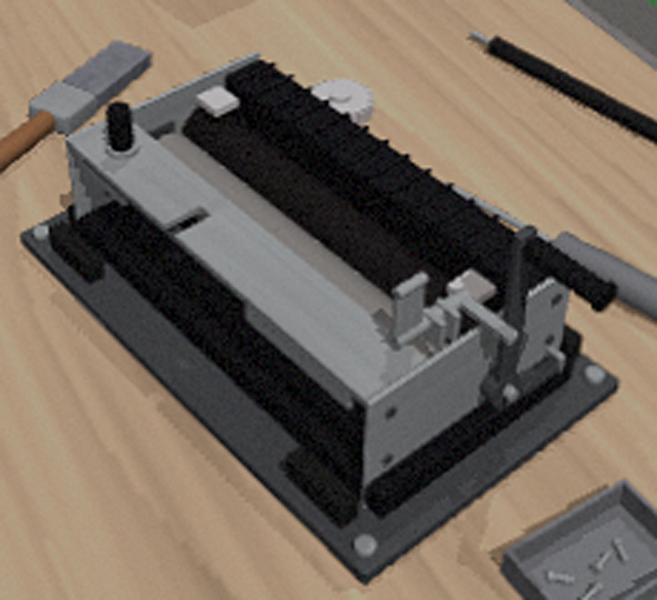

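```bash
python3 - <<'E'
from h import *
import pickle
np.set_printoptions(precision=4,suppress=True)
c=pickle.load(open("top0.pkl","rb")); T=lambda x,y,h:onplane(c,230+x/3.8095,190+y/3.8095,h)
d=pickle.load(open("side0.pkl","rb")); S=lambda x,y,h:onplane(d,200+x/2.857,190+y/2.857,h)
a,b=T(132,482,.102),T(692,352,.102); print("front edge top",a,b,np.linalg.norm(a-b),"yaw",np.degrees(np.arctan2(a[0]-b[0],a[1]-b[1])))
a2,b2=S(72,146,.102),S(366,402,.102); print("front edge side",a2,b2,"yaw",np.degrees(np.arctan2(a2[0]-b2[0],a2[1]-b2[1])))
print("notch closed top",T(345,381,.102),"open",T(353,428,.102))
print("notch closed side",S(200,212,.102), "open",S(175,230,.102))
print("knob top", T(186,428,.136), S(119,107,.136), 'collar',S(122,148,.105))
print("base corners",T(103,533,.0),T(735,392,0),T(648,24,0),T(28,165,0))
print("tab top, side",S(411,280,.146))
W=cloud(d)
v,u=np.mgrid[0:480,0:640]
m=(u>337)&(u<350)&(v>288)&(v<312)&(W[...,2]>.112)&(W[...,2]<.155)
P=W[m]; print(len(P)); print(P[::6])
E
```

```text
front edge top [0.4853 0.1719 0.102 ] [ 0.5469 -0.1248  0.102 ] 0.3030140641627313 yaw -11.718038752855653
front edge side [0.4844 0.1598 0.102 ] [ 0.5442 -0.123   0.102 ] yaw -11.94902485373892
notch closed top [0.5358 0.0582 0.102 ] open [0.511  0.0545 0.102 ]
notch closed side [0.5313 0.0588 0.102 ] open [0.5109 0.0506 0.102 ]
knob top [0.5143 0.1393 0.136 ] [0.5133 0.1408 0.136 ] collar [0.5116 0.1384 0.105 ]
base corners [0.4501 0.2026 0.    ] [ 0.5229 -0.1636  0.    ] [ 0.738  -0.1215  0.    ] [0.6648 0.2438 0.    ]
tab top, side [ 0.5878 -0.0933  0.146 ]
202
[[ 0.5801 -0.0944  0.1483]
 [ 0.5883 -0.0985  0.1481]
 [ 0.58   -0.0974  0.1489]
 [ 0.5922 -0.0958  0.142 ]
 [ 0.5809 -0.099   0.1477]
 [ 0.5743 -0.0981  0.1479]
 [ 0.5856 -0.0976  0.1423]
 [ 0.5766 -0.1003  0.1466]
 [ 0.5898 -0.0972  0.1379]
 [ 0.5817 -0.0984  0.1405]
 [ 0.5742 -0.0988  0.1423]
 [ 0.5857 -0.0981  0.1363]
 [ 0.5774 -0.0996  0.1394]
 [ 0.5901 -0.0973  0.1313]
 [ 0.5828 -0.0974  0.1327]
 [ 0.5744 -0.099   0.136 ]
 [ 0.586  -0.0982  0.1298]
 [ 0.5749 -0.0985  0.1332]
 [ 0.5868 -0.0973  0.1265]
 [ 0.5752 -0.0982  0.1306]
 [ 0.5871 -0.0971  0.124 ]
 [ 0.5785 -0.099   0.1275]
 [ 0.5905 -0.0979  0.1208]
 [ 0.5779 -0.1     0.1266]
 [ 0.5915 -0.0966  0.117 ]
 [ 0.5785 -0.0992  0.1234]
 [ 0.5916 -0.0967  0.1148]
 [ 0.5787 -0.0992  0.1212]
 [ 0.5905 -0.0985  0.1147]
 [ 0.5825 -0.0992  0.117 ]
 [ 0.5772 -0.099   0.1172]
 [ 0.5882 -0.0994  0.1122]
 [ 0.5835 -0.101   0.1137]
 [ 0.5816 -0.1012  0.1126]]
```

```bash
cat >> h.py <<'E'
YAW=np.radians(11.75)
EX=np.array([np.cos(YAW),np.sin(YAW),0]); EY=np.array([-np.sin(YAW),np.cos(YAW),0])
def down(a): # tool x at world azimuth a
    return [np.cos(a/2),np.sin(a/2),0,0]
E
python3 - <<'E'
from h import *
import pickle
np.set_printoptions(precision=4,suppress=True)
B=np.array([.5138,.1397,.102])
U=lambda P:np.stack([(P-B)@EX,(P-B)@EY,P[...,2]],-1)
for n in ["top","side"]:
    c=pickle.load(open(n+"0.pkl","rb")); P=U(cloud(c).reshape(-1,3)); 
    g=P[(P[:,2]>.155)&(P[:,0]>.02)&(P[:,0]<.15)&(P[:,1]<-.2)&(P[:,1]>-.4)]
    print(n,"grip(rel bore, unit axes)",len(g),g.min(0),g.max(0),np.median(g,0)); 
    for lo in np.arange(-.34,-.25,.01):
        q=g[(g[:,1]>lo)&(g[:,1]<lo+.01)]
        if len(q): print(lo,len(q),q.min(0),q.max(0))
    t=P[(P[:,2]>.115)&(P[:,0]>.0)&(P[:,0]<.15)&(P[:,1]<-.2)&(P[:,1]>-.3)&(P[:,2]<.155)]
    for lo in np.arange(.02,.13,.01):
        q=t[(t[:,0]>lo)&(t[:,0]<lo+.01)]
        if len(q): print("x",lo,len(q),q.min(0),q.max(0),np.median(q,0))
q=down(YAW+np.pi/2); ja=inverse_kinematics([.5138,.1397,.2],q); print(ja)
for a in (YAW,YAW+np.pi): print(inverse_kinematics([.65,-.14,.146],down(a)),inverse_kinematics([.58,-.15,.12],down(a)))
move_gripper(.045)
move_ptp([.5138,.1397,.2],q)
c=capture("wrist"); cv2.imwrite("pics/w1.png",c["image"]); pickle.dump(c,open("w1.pkl","wb"))
print(spot_in("wrist","pin_grip")[:2],current_clock(),current_position(), current_finger_gap())
print("proj knobtop",proj(c,[.5138,.1397,.136]), "notch",proj(c,[.5311,.0565,.102]))
E
```

```text
top grip(rel bore, unit axes) 264 [ 0.0705 -0.3319  0.1554] [ 0.0871 -0.27    0.178 ] [ 0.0785 -0.3009  0.1712]
-0.34 11 [ 0.0705 -0.3319  0.1687] [ 0.0862 -0.33    0.1748]
-0.33 44 [ 0.0708 -0.3299  0.1609] [ 0.0871 -0.3201  0.1757]
-0.32 40 [ 0.0717 -0.3197  0.1625] [ 0.0864 -0.3101  0.1752]
-0.31 41 [ 0.0721 -0.3098  0.1651] [ 0.0856 -0.3001  0.178 ]
-0.3 39 [ 0.0719 -0.2998  0.1651] [ 0.0857 -0.2906  0.1752]
-0.29 40 [ 0.0719 -0.29    0.1665] [ 0.0857 -0.28    0.1763]
-0.27999999999999997 49 [ 0.0718 -0.28    0.1554] [ 0.0857 -0.27    0.1776]
x 0.02 29 [ 0.0203 -0.2478  0.1154] [ 0.0296 -0.2405  0.1518] [ 0.0251 -0.2423  0.1476]
x 0.03 19 [ 0.0307 -0.2544  0.1155] [ 0.0397 -0.2413  0.1516] [ 0.0338 -0.2446  0.1185]
x 0.039999999999999994 19 [ 0.0401 -0.2554  0.1152] [ 0.0497 -0.2408  0.1205] [ 0.045  -0.2461  0.1165]
x 0.049999999999999996 17 [ 0.0502 -0.2535  0.1154] [ 0.0598 -0.2412  0.1184] [ 0.0527 -0.2444  0.1169]
x 0.06 28 [ 0.0601 -0.2847  0.1151] [ 0.069  -0.2396  0.1212] [ 0.0651 -0.2591  0.1164]
x 0.06999999999999999 13 [ 0.0719 -0.274   0.1258] [ 0.0791 -0.2701  0.154 
[... 1146 characters left out ...]
 0.1305]
x 0.06999999999999999 93 [ 0.07   -0.2781  0.1153] [ 0.0799 -0.2703  0.1549] [ 0.0736 -0.2766  0.1364]
x 0.07999999999999999 16 [ 0.0805 -0.2773  0.1166] [ 0.0842 -0.2756  0.1492] [ 0.0814 -0.2768  0.1315]
[ 0.1357  0.2496  1.6381 -0.      1.2539 -1.6402]
[-0.316   0.4863  1.4069 -0.      1.2484 -0.521 ] [-0.3683  0.4233  1.589  -0.      1.1293 -0.5734]
[-0.316   0.4863  1.4069 -0.      1.2484  2.6206] [-0.3683  0.4233  1.589  -0.      1.1293  2.5682]
[{'xy': [323.9, 232.8], 'conf': 0.69}] 4.625 [0.5136 0.1404 0.2   ] 0.04516029584913732
proj knobtop (np.float64(324.8662327609028), np.float64(241.29995143334477)) notch (np.float64(205.60988221116799), np.float64(229.26001061498766))
```

View pics/w1.png

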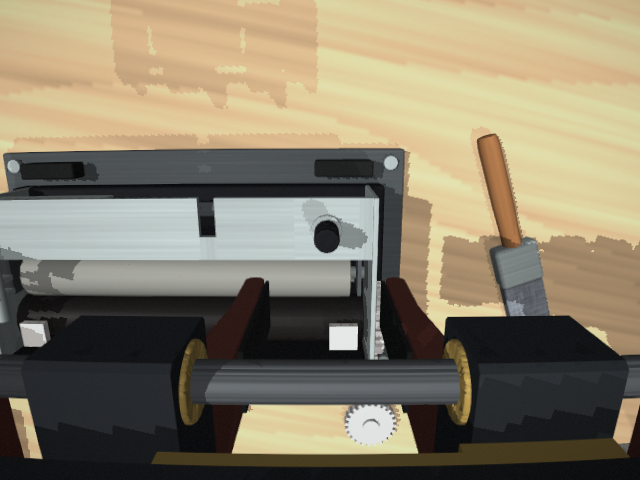

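The wrist view shows the knob's top at (326,240), against (325,241) projected. The notch centre is at about (207,225), against (206,229). Both agree to about 1 mm, so I'll grasp the pin.

```bash
python3 - <<'E'
from h import *
np.set_printoptions(precision=4,suppress=True)
q=down(YAW+np.pi/2)
print(servo_line([.5138,.1397,.111],q,rate=.08,contact_N=8),current_position(),current_force())
move_gripper(.0)
print("gap",current_finger_gap(),current_force(),current_position())
p=np.array([.5138,.1397,.111])
servo_line(p+[0,0,.046],q,rate=.08)
print("gap",current_finger_gap(),current_force(),current_position())
servo_line(p+[0,0,.046]-.085*EY,q,rate=.1)
print(current_position(),current_clock())
import pickle
for n in ["side","wrist","top"]:
    c=capture(n); cv2.imwrite(f"pics/{n}2.png",c["image"]); pickle.dump(c,open(n+"2.pkl","wb"))
    if n=="side":
        im=c["image"][170:350,200:440]; cv2.imwrite("pics/side2z.png",cv2.resize(im,None,fx=3.3,fy=3.3,interpolation=cv2.INTER_CUBIC))
E
```

```text
False [0.5143 0.1398 0.1115] [ 0.305   0.6264 -0.585 ]
gap 0.00041468908706177997 [ 0.0886 -0.2295 -0.8024] [0.5138 0.1397 0.111 ]
gap 0.0006163193692293061 [-0.1936  0.4515 -0.8101] [0.5135 0.1397 0.1568]
[0.5309 0.0568 0.1569] 8.425
```

View pics/side2z.png

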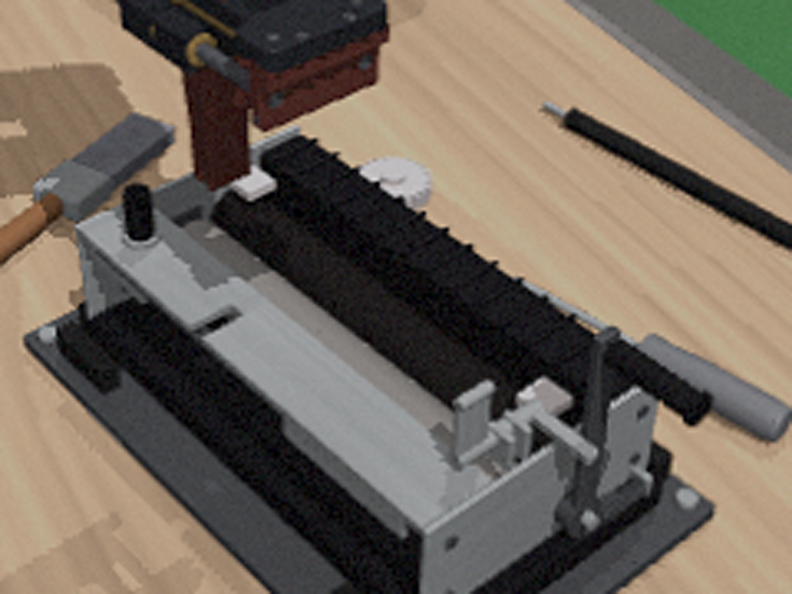

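View pics/wrist2.png

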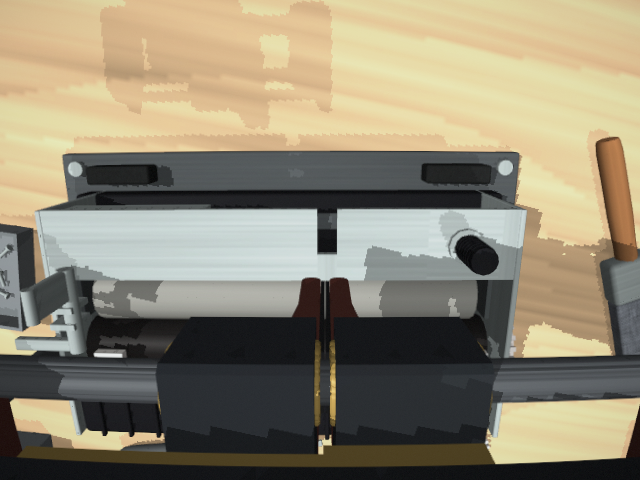

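The grasp missed: the gap is 0.4 mm and the pin still stands in its bore. The side view has the fingertips at about (265,226), which looks too far back. I'll compare the reported TCP with what the cameras see.

```bash
python3 - <<'E'
from h import *
import pickle
np.set_printoptions(precision=4,suppress=True)
p=np.array([.5309,.0568,.1569])
for n in ["side","wrist","top"]:
    c=pickle.load(open(n+"2.pkl","rb")); print(n,"TCP px",proj(c,p),"cam",-c["R"].T@c["t"],c["R"][2], "pin knob proj",proj(c,[.5138,.1397,.121]))
c=pickle.load(open("side2.pkl","rb")); W=cloud(c)
m=(W[...,2]>.145)&(W[...,0]>.4)&(W[...,0]<.75)&(W[...,1]>-.05)&(W[...,1]<.25)
P=W[m]; print(P.min(0),P.max(0)); 
for z in (.15,.17,.19,.21,.23,.25):
    q=P[np.abs(P[:,2]-z)<.01]
    if len(q): print(z,len(q),q.min(0),q.max(0))
print(current_position(),current_orientation(),current_joint_pos(),inverse_kinematics(p,down(YAW+np.pi/2)))
E
```

```text
side TCP px (np.float64(268.64235079357576), np.float64(240.23796828634684)) cam [ 0.3027 -0.5062  0.6205] [ 0.3913  0.6883 -0.6109] pin knob proj (np.float64(242.80339256764984), np.float64(234.24440039053525))
wrist TCP px (np.float64(325.98365572129245), np.float64(274.24704114582516)) cam [0.4641 0.0423 0.3551] [ 0.2462  0.051  -0.9679] pin knob proj (np.float64(473.3191225392889), np.float64(253.70715267744865))
top TCP px (np.float64(320.64691741880364), np.float64(293.0272309672891)) cam [0.5524 0.0324 1.1583] [ 0.0768  0.0275 -0.9967] pin knob proj (np.float64(279.4191144214795), np.float64(302.28376228345496))
[ 0.4794 -0.0367  0.1937] [0.5792 0.1449 0.5395]
0.19 55 [0.5162 0.0448 0.1937] [0.5418 0.0628 0.1999]
0.21 176 [0.5158 0.044  0.2   ] [0.5426 0.0644 0.2199]
0.23 177 [0.5172 0.042  0.2203] [0.542  0.065  0.2394]
0.25 165 [0.5163 0.0403 0.2402] [0.5403 0.0671 0.2598]
[0.5309 0.0571 0.157 ] [ 0.6307  0.776   0.     -0.0001] [-0.0224  0.2952  1.6898  0.0002  1.1567 -1.7991] [-0.0228  0.2952  1.6901 -0.      1.1563 -1.7987]
```

View pics/side2.png

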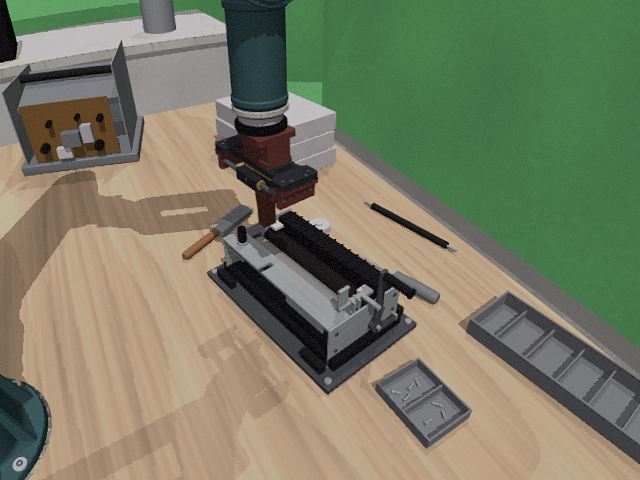

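View pics/top2.png

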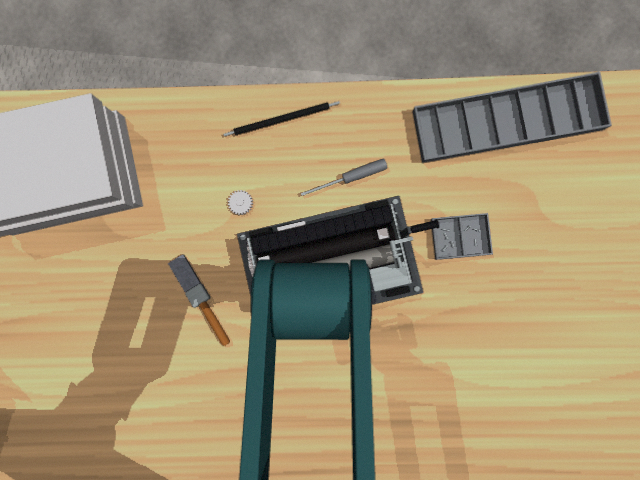

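The side depth puts the fingertips at z≈0.194, but the reported TCP is 0.157. I'll check this against the wrist camera's depth.

```bash
python3 - <<'E'
from h import *
import pickle
np.set_printoptions(precision=4,suppress=True)
for f in ["wrist2","w1"]:
    c=pickle.load(open(f+".pkl","rb")); W=cloud(c)
    m=(W[...,2]>.145)&(W[...,2]<.30)
    P=W[m]; v,u=np.where(m)
    lo=P[:,2]<P[:,2].min()+.008
    print(f,P.min(0),P[lo].min(0),P[lo].max(0),u[lo].mean(),v[lo].mean())
    for z in np.arange(.15,.3,.01):
        q=P[np.abs(P[:,2]-z)<.005]
        if len(q): print(round(z,3),len(q),q.min(0),q.max(0))
E
```

```text
wrist2 [ 0.4913 -0.1104  0.145 ] [ 0.5748 -0.1104  0.145 ] [ 0.6518 -0.0906  0.1515] 29.518382352941178 308.4430147058824
0.15 544 [ 0.5748 -0.1104  0.145 ] [ 0.6518 -0.0906  0.1515]
0.19 67 [0.518  0.0455 0.1919] [0.5219 0.0621 0.195 ]
0.2 422 [0.5177 0.0449 0.195 ] [0.5252 0.0628 0.205 ]
0.21 489 [0.5178 0.0449 0.205 ] [0.5225 0.0628 0.215 ]
0.22 616 [0.5178 0.0443 0.215 ] [0.5224 0.0637 0.225 ]
0.23 540 [0.5174 0.0437 0.225 ] [0.5233 0.0642 0.2349]
0.24 242 [0.5187 0.0512 0.2351] [0.5225 0.0563 0.245 ]
0.25 165 [0.5193 0.0514 0.2451] [0.5416 0.0593 0.2518]
0.26 22 [0.539  0.0561 0.257 ] [0.5426 0.0603 0.2584]
0.27 433 [ 0.5084 -0.018   0.2692] [0.5512 0.1297 0.275 ]
0.28 5092 [ 0.492  -0.0182  0.275 ] [0.5505 0.1295 0.285 ]
0.29 23138 [ 0.4913 -0.0099  0.285 ] [0.523  0.1089 0.295 ]
w1 [0.4955 0.1037 0.235 ] [0.4961 0.1064 0.235 ] [0.5283 0.1681 0.243 ] 323.63168316831684 292.1306930693069
0.24 653 [0.4958 0.1064 0.235 ] [0.5283 0.1681 0.245 ]
0.25 916 [0.4959 0.1062 0.245 ] [0.5283 0.1681 0.255 ]
0.26 1070 [0.4961 0.1065 0.255 ] [0.5283 0.1681 0.265 ]
0.27 1244 [0.4959 0.1051 0.265 ] [0.5264 0.1695 0.275 ]
0.28 1439 [0.4957 0.1039 0.275 ] [0.5201 0.1712 0.285 ]
0.29 1718 [0.4955 0.1037 0.285 ] [0.5303 0.1709 0.295 ]
```

Both cameras put the real tips 36 mm above the reported TCP, and the height of the gripper body (about 0.274) agrees. The controller's tool is therefore about 36 mm too long in z. I'll apply that correction and retry, watching for contact.

```bash
cat >> h.py <<'E'
DZ=.036  # real tips are this much above the reported TCP (tool down)
def P(x,y,ztip): return [x,y,ztip-DZ]
E
python3 - <<'E'
from h import *
np.set_printoptions(precision=4,suppress=True)
q=down(YAW+np.pi/2); b=np.array([.5138,.1397,0])
servo_line(P(.5138,.1397,.193),q,rate=.12)
move_gripper(.045)
print(servo_line(P(.5138,.1397,.113),q,rate=.08,contact_N=6),current_position(),current_force())
move_gripper(.0)
print("gap",current_finger_gap(),current_force(),current_position(),current_clock())
if .012<current_finger_gap()<.020:
    servo_line(P(.5138,.1397,.159),q,rate=.08)
    print("gap",current_finger_gap(),current_force(),current_position())
    n=b-.085*EY
    servo_line(P(n[0],n[1],.159),q,rate=.1)
    print(n,current_position(),current_clock())
import pickle
for n in ["side","wrist"]:
    c=capture(n); cv2.imwrite(f"pics/{n}3.png",c["image"]); pickle.dump(c,open(n+"3.pkl","wb"))
    if n=="side":
        im=c["image"][170:350,200:440]; cv2.imwrite("pics/side3z.png",cv2.resize(im,None,fx=3.3,fy=3.3,interpolation=cv2.INTER_CUBIC))
E
```

```text
False [0.5143 0.1398 0.0775] [ 0.1745  0.0761 -0.1938]
gap 0.015047147494144986 [-0.7116  4.9155  2.6994] [0.5138 0.1406 0.0772] 11.9917
gap 0.015053008090637324 [-0.6428  1.0051 -1.1129] [0.5134 0.1394 0.1226]
[0.5311 0.0565 0.    ] [0.5309 0.0568 0.1229] 13.7167
```

View pics/side3z.png

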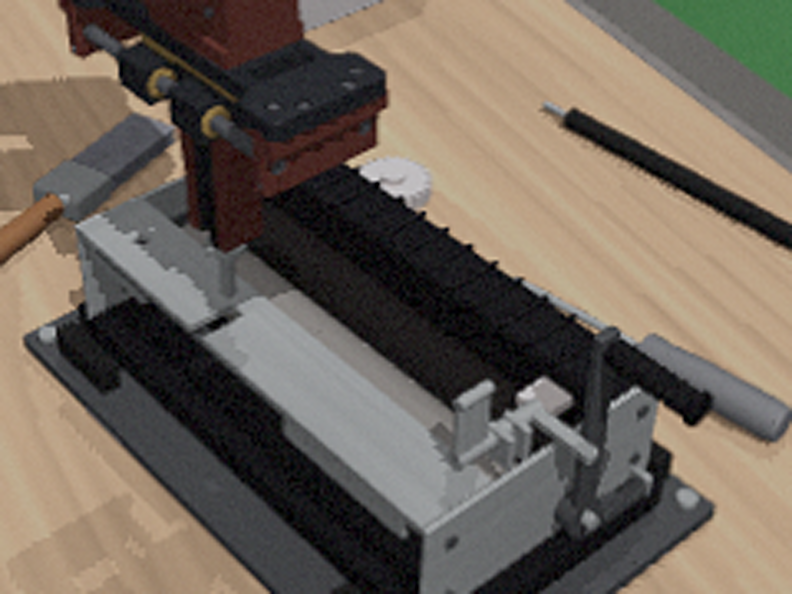

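View pics/wrist3.png

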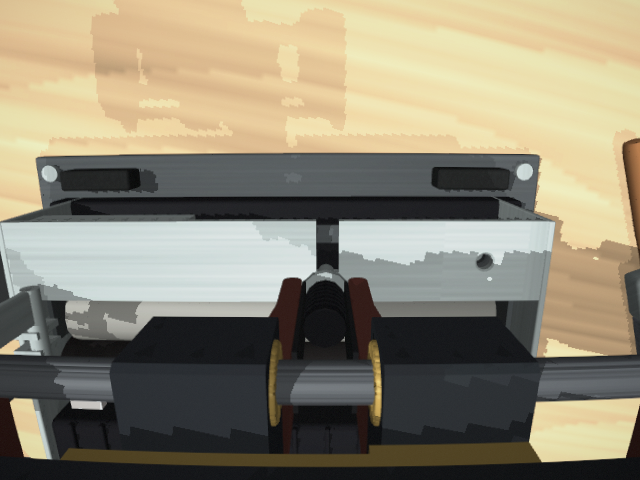

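The pin is held and its shank shows at side-zoom (228,275). The wrist view shows the empty bore at (485,261) and the notch at columns 316–338. I'll use these to refine the bore-to-notch vector.

```bash
python3 - <<'E'
from h import *
import pickle
np.set_printoptions(precision=4,suppress=True)
c=pickle.load(open("wrist3.pkl","rb"))
im=c["image"][200:310,270:510]; cv2.imwrite("pics/w3z.png",cv2.resize(im,None,fx=3.3,fy=3.3,interpolation=cv2.INTER_CUBIC))
b=onplane(c,485,261,.102); n=onplane(c,327,240,.102); print(b,n,(n-b)@EX,(n-b)@EY)
print(b-.085*EY, proj(c,b-.085*EY), proj(c,[.5311,.0565,.102]))
l,r=onplane(c,2,222,.102),onplane(c,553,221,.102);print(np.degrees(np.arctan2(r[0]-l[0],r[1]-l[1])))
E
```

```text
[0.5132 0.1409 0.102 ] [0.5191 0.055  0.102 ] -0.011736565075835006 -0.08538062294378825
[0.5306 0.0577 0.102 ] (np.float64(327.6876682598794), np.float64(261.25246213499383)) (np.float64(325.23252299774066), np.float64(261.75719892442197))
-11.78930730033764
```

View pics/w3z.png

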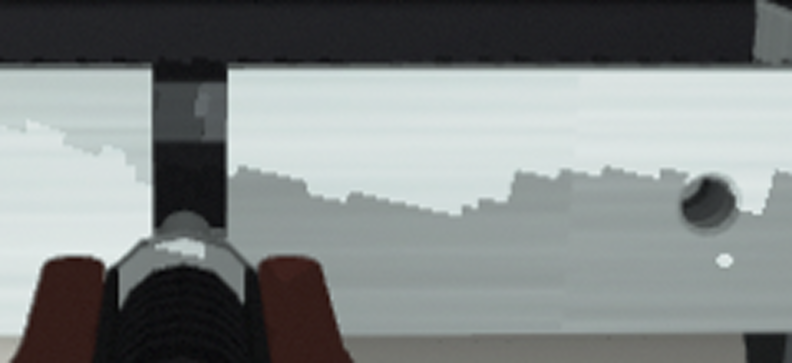

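The notch centre is at column 327.6, which matches the bore plus 85 mm. The pin sits about 0.9 mm short in y, because the arm was displaced during the grasp. I'll correct that and lower.

```bash
python3 - <<'E'
from h import *
np.set_printoptions(precision=4,suppress=True)
q=down(YAW+np.pi/2); n=np.array([.5138,.1397,0])-.085*EY+.001*EY
servo_line([n[0],n[1],.1230],q,rate=.03)
print(current_position())
print(servo_line([n[0],n[1],.0785],q,rate=.035,contact_N=3),current_position(),current_force(),current_clock())
import pickle
for k in ["side","wrist"]:
    c=capture(k); cv2.imwrite(f"pics/{k}4.png",c["image"]); pickle.dump(c,open(k+"4.pkl","wb"))
    if k=="side": im=c["image"][170:350,200:440]
    else: im=c["image"][180:360,210:450]
    cv2.imwrite(f"pics/{k}4z.png",cv2.resize(im,None,fx=3.3,fy=3.3,interpolation=cv2.INTER_CUBIC))
E
```

```text
[0.5308 0.0579 0.123 ]
False [0.5311 0.0575 0.0787] [-0.1762  0.4501 -0.2609] 15.4917
```

View pics/side4z.png

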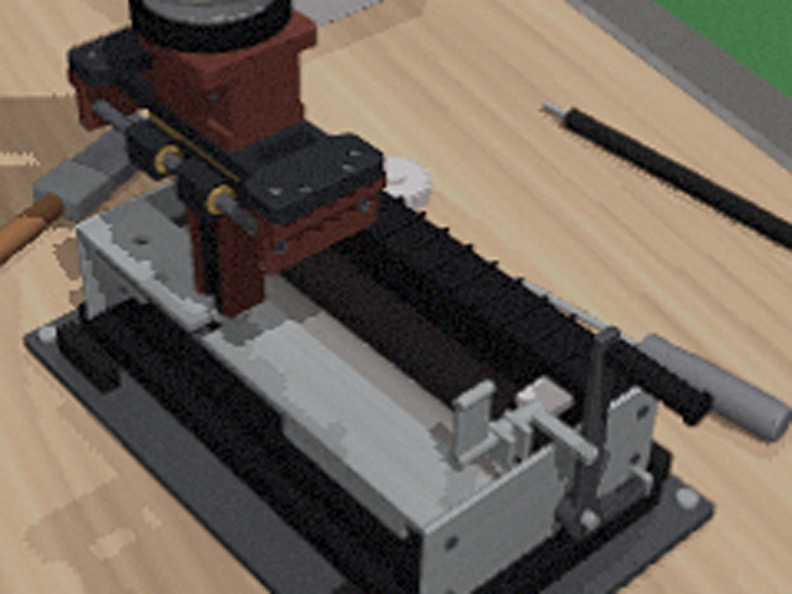

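View pics/wrist4z.png

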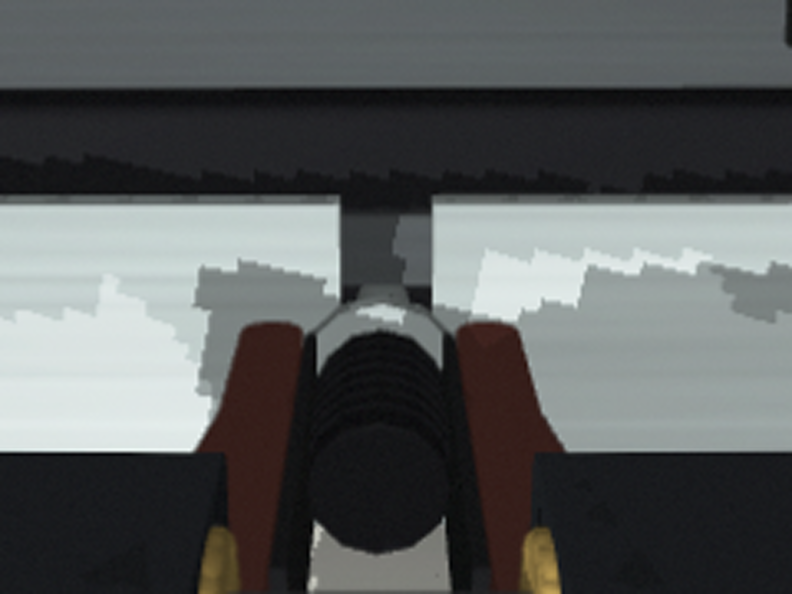

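The shank is in the notch and the collar is about 1 mm above the bridge. I'll lower to contact, release, retreat and check.

```bash
python3 - <<'E'
from h import *
np.set_printoptions(precision=4,suppress=True)
q=down(YAW+np.pi/2); n=np.array([.5138,.1397,0])-.085*EY+.001*EY
print(servo_line([n[0],n[1],.0768],q,rate=.02,contact_N=3),current_position(),current_force())
move_gripper(.04)
sleep(.1)
servo_line([n[0],n[1],.115],q,rate=.1)
sleep(.2)
print(current_force(),current_position(),current_clock(),current_finger_gap())
import pickle
for k in ["side","wrist"]:
    c=capture(k); cv2.imwrite(f"pics/{k}5.png",c["image"]); pickle.dump(c,open(k+"5.pkl","wb"))
    if k=="side": im=c["image"][170:350,200:440]
    else: im=c["image"][180:360,210:450]
    cv2.imwrite(f"pics/{k}5z.png",cv2.resize(im,None,fx=3.3,fy=3.3,interpolation=cv2.INTER_CUBIC))
E
```

```text
False [0.5314 0.0575 0.0772] [-0.8025  0.7094  3.47  ]
[-0.1593 -1.3145  0.3237] [0.5303 0.0575 0.1143] 17.2667 0.04006554004216925
```

View pics/side5z.png

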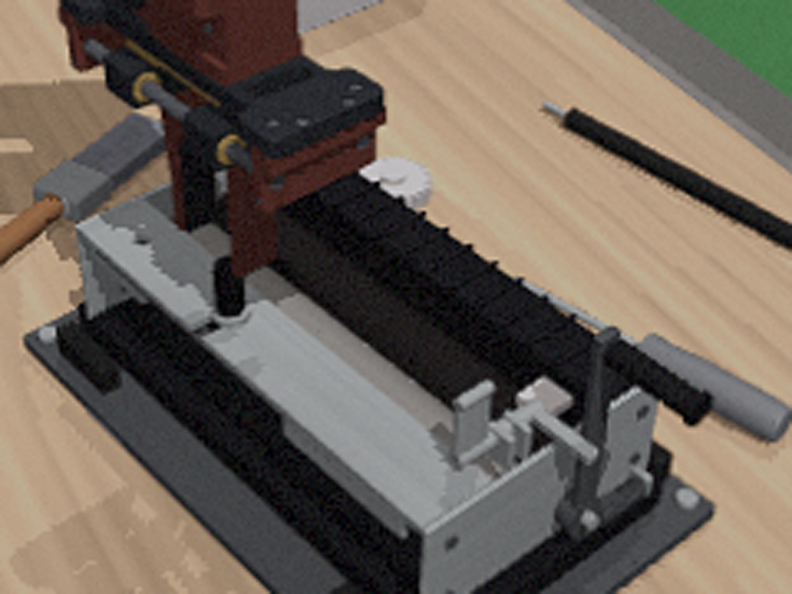

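View pics/wrist5z.png

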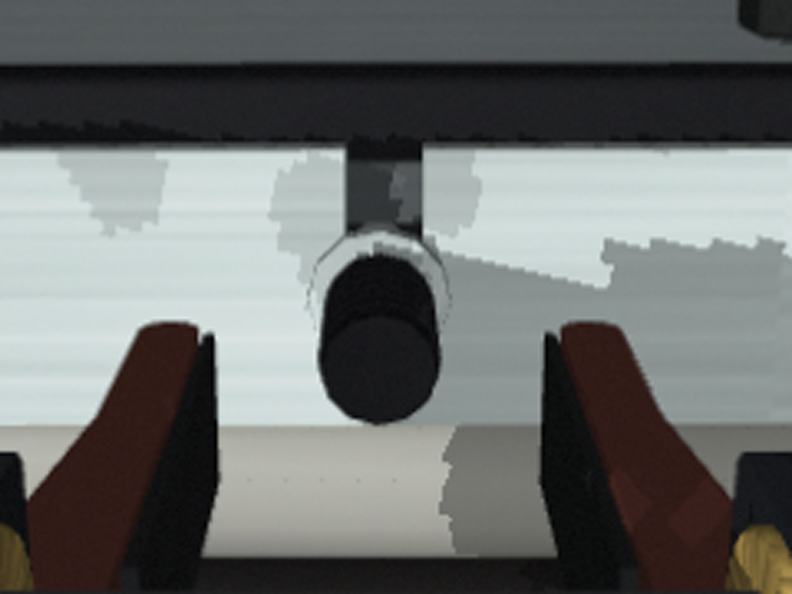

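The pin hangs upright in the notch with its collar on the bridge, at side-zoom (230,290), and the fingers are clear of it. Next is the catch.

```bash
cat >> h.py <<'E'
B0=np.array([.5138,.1405,0])
def UP(x,y,ztip): return list(B0+x*EX+y*EY+np.array([0,0,ztip-DZ]))
E
python3 - <<'E'
from h import *
np.set_printoptions(precision=4,suppress=True)
q=down(YAW)
p=current_position(); servo_line([p[0],p[1],.185],rate=.15)
move_gripper(0)
move_ptp(UP(.014,-.288,.215),q)
servo_line(UP(.014,-.288,.129),q,rate=.12,contact_N=6)
print(current_position(),UP(.014,-.288,.129),current_force())
print(servo_line(UP(.014,-.229,.129),q,rate=.06,contact_N=15),current_position(),current_force(),current_clock())
servo_line(UP(.014,-.229,.215),q,rate=.15)
servo_line(UP(-.05,-.26,.26),q,rate=.2)
import pickle
c=capture("side"); cv2.imwrite("pics/side6.png",c["image"]); pickle.dump(c,open("side6.pkl","wb"))
im=c["image"][200:380,230:470]; cv2.imwrite("pics/side6z.png",cv2.resize(im,None,fx=3.3,fy=3.3,interpolation=cv2.INTER_CUBIC))
E
```

```text
[ 0.5867 -0.1387  0.0936] [np.float64(0.5861554609431554), np.float64(-0.13861411155959763), np.float64(0.093)] [ 0.0653 -0.7314  0.739 ]
False [ 0.5743 -0.0811  0.093 ] [ 0.0181  0.1802 -0.0791] 21.8667
```

View pics/side6z.png

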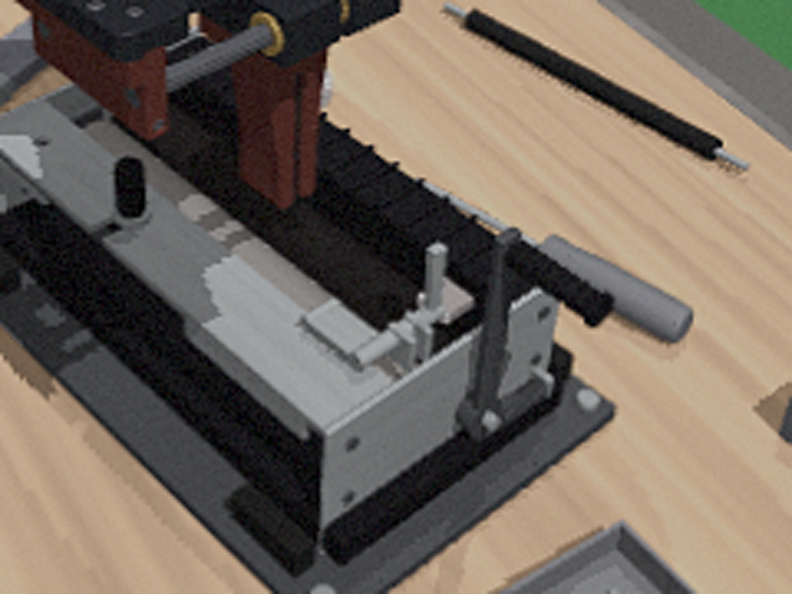

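The catch is open: the tab lies flat at zoom (340,325) and the bar stands upright at (436,280). The pin hasn't moved. Now I'll grip the lever and pull it along its arc.

```bash
python3 - <<'E'
from h import *
np.set_printoptions(precision=4,suppress=True)
q=down(YAW); X0=.0765; Y=-.308
move_gripper(.056)
servo_line(UP(X0,Y,.26),q,rate=.2)
hit=servo_line(UP(X0,Y,.147),q,rate=.1,contact_N=6)
print(hit,current_position(),UP(X0,Y,.147),current_force())
if not hit:
    move_gripper(0); print("gap",current_finger_gap(),current_force(),current_position(),current_clock())
import pickle
c=capture("side"); cv2.imwrite("pics/side7.png",c["image"]); pickle.dump(c,open("side7.pkl","wb"))
im=c["image"][200:380,270:510]; cv2.imwrite("pics/side7z.png",cv2.resize(im,None,fx=3.3,fy=3.3,interpolation=cv2.INTER_CUBIC))
E
```

```text
False [ 0.6521 -0.1457  0.1118] [np.float64(0.6514186379962453), np.float64(-0.14546741156302825), np.float64(0.11099999999999999)] [-0.227  -0.8269  0.5284]
gap 0.013216470551280116 [ 4.4868  1.119  -2.3203] [ 0.6527 -0.1453  0.1111] 27.0333
```

View pics/side7z.png

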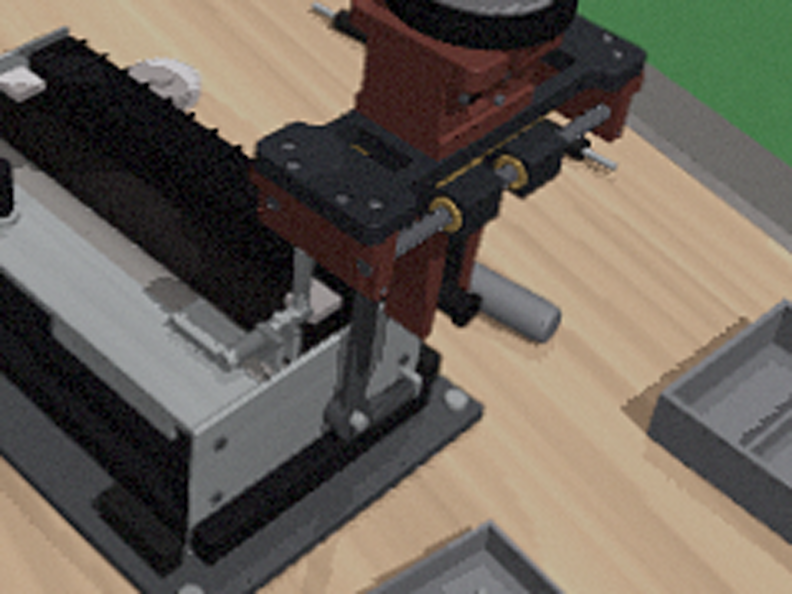

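The grip is held: the gap is 13.2 mm on a 14 mm sleeve. Pulling.

```bash
python3 - <<'E'
from h import *
np.set_printoptions(precision=4,suppress=True)
q=down(YAW); X0=.0775; Y=-.308; zt=.147-.165
for th in (.1,.2,.3,.4,.5,.58,.64):
    servo_line(UP(X0-.115*np.sin(th),Y,.05+.115*np.cos(th)+zt),q,rate=.1)
    f=current_force(); print(th,current_position(),f,f@EX,current_finger_gap())
print(current_clock())
import pickle
for k in ("side","top"):
    c=capture(k); cv2.imwrite(f"pics/{k}8.png",c["image"]); pickle.dump(c,open(k+"8.pkl","wb"))
    if k=="side": im=c["image"][200:380,250:490]; cv2.imwrite("pics/side8z.png",cv2.resize(im,None,fx=3.3,fy=3.3,interpolation=cv2.INTER_CUBIC))
E
```

```text
0.1 [ 0.642  -0.1475  0.1106] [ 5.8033  2.1489 -2.3267] 6.119284957292624 0.013371834135382952
0.2 [ 0.6312 -0.1498  0.109 ] [ 5.5558  2.6083 -1.4859] 5.97054265636221 0.012825706981615672
0.3 [ 0.6207 -0.152   0.1064] [ 6.4633  2.6034 -1.673 ] 6.857975956288714 0.013513047909091472
0.4 [ 0.6105 -0.1542  0.1027] [ 5.8478  2.574  -0.187 ] 6.249437496868451 0.013182570484240538
0.5 [ 0.6007 -0.1563  0.098 ] [7.2844 3.5144 2.2958] 7.847467265486083 0.013499282205942018
0.58 [ 0.5931 -0.1579  0.0935] [5.7771 4.0507 3.8667] 6.480924748844673 0.01373987509578776
0.64 [ 0.5876 -0.1591  0.0898] [5.6302 3.873  5.4797] 6.30089119233637 0.013186555320011279
28.9083
```

View pics/side8z.png

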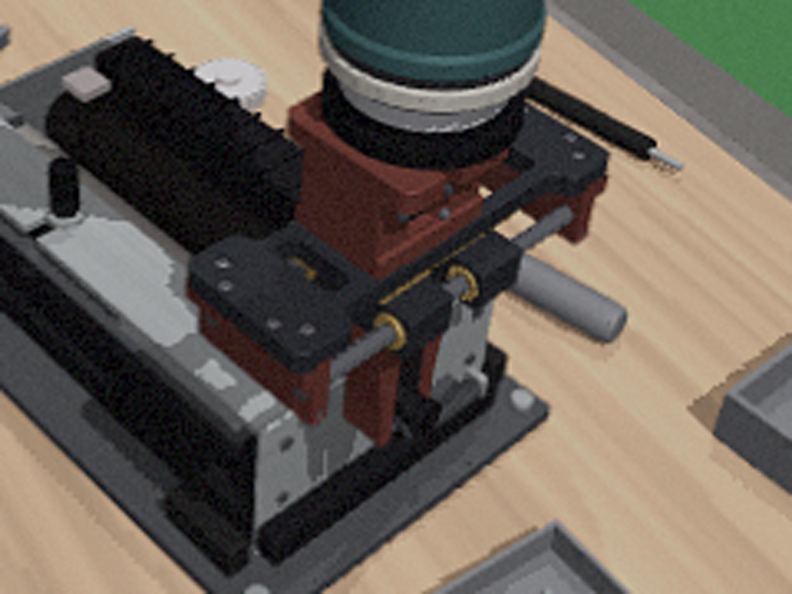

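View pics/side8.png

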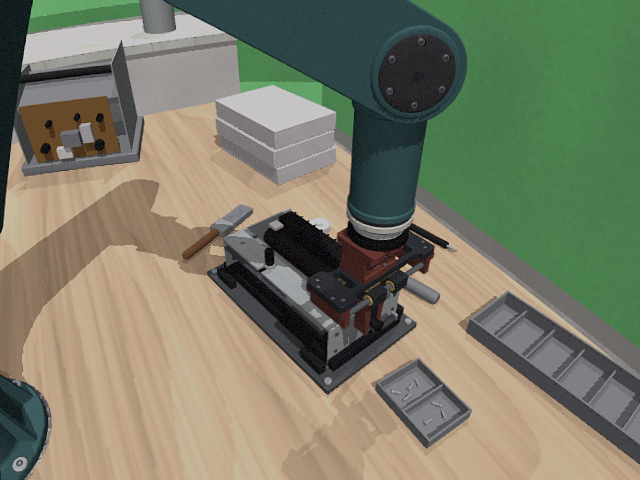

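```bash
python3 - <<'E'
from h import *
np.set_printoptions(precision=4,suppress=True)
c=capture("wrist"); cv2.imwrite("pics/w8.png",c["image"])
print(current_force(),current_position(),current_finger_gap(),current_clock())
t=capture("top")
for q in ["screwdriver","brush","spare_gear","screw_tray"]:
    r=spot_in("top",q); print(q,[(x["conf"],x["xy"]) for x in r[:2]])
E
```

```text
[5.6061 4.4486 5.4396] [ 0.5879 -0.159   0.0899] 0.012940050653234952 29.0583
screwdriver [(0.59, [358.6, 173.4])]
brush [(0.84, [195.2, 293.4])]
spare_gear [(0.74, [330.3, 262.1]), (0.7, [241.9, 202.5])]
screw_tray []
```

View pics/w8.png

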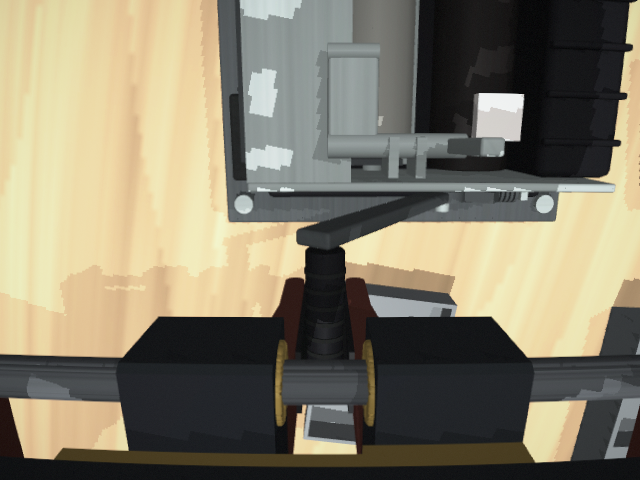

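View pics/top8.png

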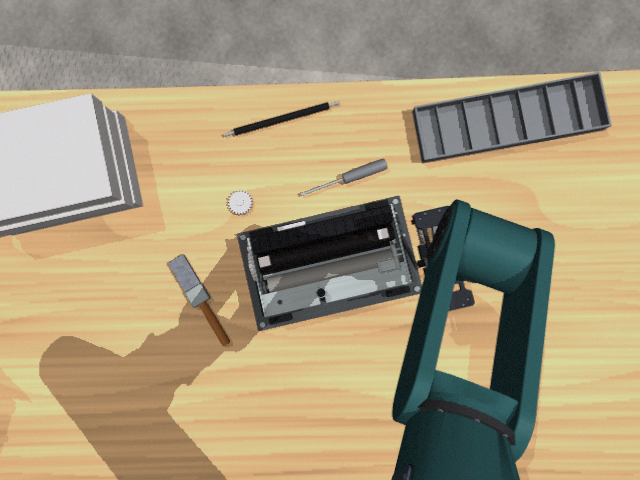

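The wrist view shows the catch open (tab flat at (353,95)) and the lever leaning to the front with its grip between the fingers at (327,290). The top view shows the pin in its notch at (321,292) and the bore empty at (281,302). The loose parts haven't moved, so I'm handing in.

```bash
python3 - <<'E'
from h import *
sleep(.3); print(current_force(),current_finger_gap()); close_job()
E
```

```text
[5.78691185 4.91598522 5.11175399] 0.013282772629486085
the job is handed in; nothing more can be done
```

The pin hangs in the notch, let go. The catch is open, and the lever is gripped and held at about 0.62 of its 0.65 rad. I handed the job in at about 29 s of the 58 s allowed; it returned no verdict.

**First grasp missed:** the fingers closed above the knob without moving anything. Two cameras showed the real fingertips about 36 mm above the reported TCP. I corrected for that, and the second grasp held with a gap of 15 mm.

**Last checks:**
- **Pin:** it stands in the notch and the bore is empty. I lowered it until its collar met the bridge (about 3.5 N) before letting go.
- **Catch:** the tab lies flat inboard and the bar stands upright.
- **Lever:** the grip is between the fingers (gap 13.3 mm). The angle comes from how far the grip travelled, about 66 mm. The force along the lever's path is about 8.4 N, close to the 9 N expected at the stop.
- **Loose parts:** the screwdriver, brush and gear are where they were. In the last top view the arm hid the tray and the network did not find it; the side view shows it in its original place.

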